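# Unpile the cured meats and cheese to their stations

## Task

Unload the pile on the white carrying board piece by piece, from the top down: stand the salami end in the middle of the white tasting plate, cut face down as it is now; lay the cheese in the middle of the round wooden board, the flat-pressed sausage in the middle of the rectangular slicing board and the bacon slab in the middle of the scale's steel pan, both squarely lengthwise. Set each piece down, do not drop it; no food may end up on the bare counter, and the jar and the knife stay where they are.

Things in the scene. Friction and masses are not known exactly. Their poses are not given: they have to be found in the camera images.
- salami_end: Cut end of a netted salami, standing on its flat cut face on top of the pile: upright cylinder 50 mm in diameter, straight sides up to 34 mm, then a dome, 49 mm high in all plus a small clip; about 85 g. Origin: centre of the cut face (underside); z up. Rigid.
- cheese: Rectangular piece of pale hard cheese, third layer of the pile, under the salami end: 84 mm along its x, 44 mm along its y, 34 mm high, about 140 g. Origin: centre of the underside; z up. Rigid.
- sausage: Hard, brown, pale-dusted flat-pressed dry sausage tied with twine, second layer, under the cheese: flat top and bottom, rounded ends in plan, 140 mm along its x (twine knots reach 4 mm or so further), 50 mm along its y, 30 mm high, about 200 g. Origin: centre of the underside; z up. Rigid.
- bacon: Firm smoked bacon slab with layers of fat and lean, bottom of the pile, lying on the white carrying board (190 x 92 x 10 mm, fixed): 150 mm along its x, 60 mm along its y, 36 mm high, about 340 g. Origin: centre of the underside; z up. Rigid.
- tasting_plate: Round white plate, fixed: flat floor 8 mm above the counter out to 60 mm from the centre, then a rim rising to 13 mm at 78 mm radius. Origin: on the counter under its centre; z up. The salami end goes in its middle, its underside 8 mm above this origin.
- round_board: Round wooden board, fixed: 150 mm diameter, top 20 mm above the counter. Origin: on the counter under its centre; z up. The cheese goes in its middle, turned any way.
- slicing_board: Rectangular wooden slicing board, fixed: 210 mm along its y (its length), 120 mm along its x, top 18 mm above the counter. Origin: on the counter under its centre; z up. The sausage goes in its middle, its length (its x) along the board's length (board's y), either way round.
- scale: Low white counter scale, fixed, with a steel pan 184 mm along its y (the pan's length) and 116 mm along its x, pan top 55 mm above the counter and the highest part; the white housing with the display reaches to 103 mm from the pan's centre on the -x side and is lower than the pan. Origin: on the counter under the pan's centre; z up. The bacon goes in the pan's middle, its length (its x) along the pan's length (scale's y), either way round.
- jar: Bystander: closed mustard jar, 68 mm diameter, 85 mm high, standing on the counter at the side. Origin: centre of the underside. Leave it alone.
- knife: Bystander: slicing knife lying on the counter at the side, about 300 mm long along its y, 24 mm wide, 16 mm high. Origin: on the counter near the middle of its length, handle towards its -y. Leave it alone.
Not all that is in view belongs to the job. Leave any pink look-alike of the slicing_board alone. Leave any turquoise look-alike of the bacon alone.

How it is judged:
On the way, in this order (a step that is already met when the one before it is completed fails the run):
1. the salami end stands in the middle of the tasting plate (horizontal distance between salami_end and tasting_plate below 0.015 m and z of salami_end in the frame of tasting_plate between 0.004 and 0.012 m and angle between salami_end's own z axis and vertical below 0.12 rad and contact force between the fingers and salami_end below 0.1 N), for 0.2 s.
2. the cheese lies in the middle of the round board (horizontal distance between cheese and round_board below 0.015 m and z of cheese in the frame of round_board between 0.016 and 0.024 m and angle between cheese's own z axis and vertical below 0.12 rad and contact force between the fingers and cheese below 0.1 N), for 0.2 s.
3. the pressed sausage lies lengthwise in the middle of the slicing board (horizontal distance between sausage and slicing_board below 0.015 m and z of sausage in the frame of slicing_board between 0.014 and 0.022 m and angle between sausage's own z axis and vertical below 0.12 rad and angle between the x axis of sausage and the y axis of slicing_board, either way round below 0.2 rad and contact force between the fingers and sausage below 0.1 N), for 0.2 s.
At the end, for the whole second after the job is handed in: Each piece rests released and upright (7 degrees) on its own place, centre within 15 mm of its centre: salami end on plate, cheese on round board, sausage on slicing board, bacon on scale pan; sausage and bacon within 0.2 rad of lengthwise. Jar and knife within 20 mm of their start (all of step 1 and all of step 2 and all of step 3 and horizontal distance between bacon and scale below 0.015 m and z of bacon in the frame of scale between 0.051 and 0.059 m and angle between bacon's own z axis and vertical below 0.12 rad and angle between the x axis of bacon and the y axis of scale, either way round below 0.2 rad and contact force between the fingers and bacon below 0.1 N and linear speed of each of salami_end, cheese, sausage, bacon below 0.02 m/s); the robot touches nothing.
It fails at once if a piece of food falls on the bare counter (height (world z) of any of salami_end, cheese, sausage, bacon below 0.004 m).
It fails at once if the jar or the knife is moved more than 20 mm (distance of any of jar, knife from where it was at the start of the episode above 0.02 m).
It fails at once if a piece is dropped (falls free of the fingers by more than about 12 mm) ((linear speed of salami_end above 0.5 m/s and contact force between the fingers and salami_end below 0.1 N) or (linear speed of cheese above 0.5 m/s and contact force between the fingers and cheese below 0.1 N) or (linear speed of sausage above 0.5 m/s and contact force between the fingers and sausage below 0.1 N) or (linear speed of bacon above 0.5 m/s and contact force between the fingers and bacon below 0.1 N)).
It also fails if it takes over 120 s, if anything falls off the work surface, if the arm or the gripper's body presses on something with over 40 N, if the wrist force passes 120 N, or if a joint passes its speed limit or range.

## Robot

A 6-joint arm with a two-finger parallel gripper is mounted at the origin on the work surface. World frame = base frame: x ahead of the robot, y to its left, z up, the work surface at z = 0. Lengths are in m, angles in rad, forces in N, time in s.
With the tool pointing down it reaches from about 0.35 to 0.975 m from the base axis. Payload 7.1 kg.
Tool frame: the origin (TCP) lies midway between the tips of the shut fingers; the grasp point (between the pads) lies 19 mm behind it; z points along the fingers, y is the direction in which the jaws open and shut (so a half turn about z gives the same grasp; the last joint's range is limited). The gripper opens to 88 mm and grips with 3 to 60 N. Pads are 20 mm wide; open, the fingers measure 115 mm over their backs; the gripper's body (75 mm by 178 mm) begins 61 mm behind the grasp point.
Start: joints at [-1.275, 0.423, 1.63, -0, 1.089, -0.019], TCP at [0.194, -0.594, 0.202] pointing down, gripper open.
Joint ranges: [-3, 3], [-0.9, 2.11], [0.09, 2.58], [-1.31, 4.45], [0.11, 2.69], [-2.54, 2.54]. Speed limits (rad/s): [2.39, 2.39, 3.01, 3.14, 3.14, 3.14].

## Interface

Orientations are given as a unit quaternion [w, x, y, z].
In Python, from station import sense, capture, sign_off, boxes_of, trace gives the robot as it stands. The module is installed in compiled form; this text tells all that it offers.
- The arm moves only by the tool arm_command, never from a script. Its argument "commands" is a list of rows, each a list of 5 numbers: the opening, from -1 (shut) to 1 (fully open), then the shift along the tool's x, y, z normalised to -1 to 1, where 1 is 0.3 m, then the turn about the tool's z normalised to -1 to 1, where 1 is pi/2 rad. In form: [[claw, tx, ty, tz, twist], ...]. A call has 1 to 10 rows; each row is the pose to reach, as a shift and turn from the pose commanded when the call began, along the tool's axes at that moment; what a row does not reach only later rows make up. A row lasts 1/12 s, in which the tool goes at most 41.7 mm and 7.16 degrees, less where a joint would pass 70% of its speed; a pose out of reach is approached as far as the arm can. A call with a number of a shift or a turn outside -1 to 1 is refused whole. A call with a gripper value outside its range is refused whole. The fingers move at their own pace and stop on an object; "newtons" is the grip in N (left out, the last holds). Time passes only in rows, so rows that repeat a pose let the fingers close. It gives the time, the measured TCP pose, the force and the opening at its end, in the units of the state.
- sense(): the state, without advancing time (a new reading comes with each control period).
- capture(name): name is "scene" or "top" or "wrist"; returns a dict with "image" (384x512x3 uint8, red, green, blue), "fovy" (degrees; the focal length in pixels is half the picture's height over the tangent of half this angle, whatever the lens; pixels are square), "cx", "cy" (the principal point, pixels), "k1" (the pictures are not rectified: a ray, as slopes to the right and down, at radius r is drawn at 1 + k1 r^2 times it, then the intrinsics apply), "R" (3x3) and "t" (3): a world point X has camera coordinates R X + t; the wrist camera has in their place "hand_eye" (4x4, takes a point from camera to tool coordinates, whose origin is the TCP and whose axes are the flange's). Camera axes: x right, y down, z forward; pixel columns grow to the right and rows downward; lengths in m; the calibration is good to about 2 mm. A picture is of the moment at which its call begins: read the wrist's pose just before it. There is no depth.
- sign_off(): hands the job in, once; it reports no verdict.
Trained networks look in a picture, given as the dict that the camera call returned (one of the last four; its "shot" number tells which), for a name from the list of things; names that differ only in an ending like _2 or _b are one class to them, and where a whole thing is asked for, a point or a joint stands for the part that bears it (a point fixed in the world has none). Each returns a list of dicts, best first, with "conf" (0 to 1); they miss things now and then, are a little off and sometimes report something else, mostly with a low value. They report only what shows in the picture. A call takes as long as a camera call. They do not tell look-alikes from the thing itself.
- boxes_of(picture, label): "pixel" ([column, row] in pixels, amid what is visible of it).
- trace(picture, label): "mask" (384x512 bool, what is visible of it) and "pixel" ([column, row] in pixels, amid what is visible of it).
The state is a dict: "t": time; "q": joint angles; "dq": joint speeds; "tau": joint torques, N m; "ee_pos": TCP position; "ee_rot": TCP orientation; "force": force on the tool from outside, world axes, zero at the start; "torque": the same for the moment, N m; "opening": finger opening in m.
Only numpy, scipy, OpenCV 4.12 (cv2) and the standard library are available. Lean on these libraries where they do the work, as an engineer would, in place of code of your own. Each camera call takes 0.05 s, during which the arm holds its last target.

## Working session

There is one attempt and no reset: what is moved stays moved. The work goes in short steps, Python scripts to look and compute and a tool call to move; the robot and the scene stay as the last step left them, time stands still between calls to the robot, and variables do not carry over. Pictures are saved under pics/ and viewed, and the job is handed in when it is done.

Besides the shell and the picture viewer there is one more tool, called after ">>>" by a JSON object that holds its "method" and its "body", one argument or row to a line. arm_command: Moves the arm, as the interface text tells. Its arguments: {"type":"object","properties":{"commands":{"type":"array","items":{"type":"array","items":{"type":"number"}}},"newtons":{"type":"number"}},"required":["commands"]}

```bash
mkdir -p pics
cat > h.py <<'E'
import numpy as np, cv2
from station import sense, capture, sign_off, boxes_of, trace
def save(c,n): cv2.imwrite('pics/'+n+'.png',cv2.cvtColor(c['image'],cv2.COLOR_RGB2BGR))
E
python3 - <<'E'
from h import *
s=sense();print({k:np.round(v,4).tolist() for k,v in s.items()})
for n in ('scene','top'):
    c=capture(n);save(c,n);print(n,{k:(np.round(v,4).tolist() if k!='image' else 0) for k,v in c.items()})
    for l in ['salami_end','cheese','sausage','bacon','tasting_plate','round_board','slicing_board','scale','jar','knife']:
        print(l,[(np.round(d['pixel']).tolist(),round(d['conf'],2)) for d in boxes_of(c,l)])
E
```

```text
{'t': 0.0, 'q': [-1.275, 0.4238, 1.6307, 0.0, 1.0886, -0.019], 'dq': [0.0006, 0.0, -0.0012, 0.0012, -0.0007, 0.0002], 'tau': [0.0023, -54.4615, -27.3661, 0.0645, 0.0228, -0.0001], 'ee_pos': [0.1934, -0.5937, 0.2012], 'ee_rot': [-0.0008, 0.9876, 0.1567, -0.0001], 'force': [-0.2233, 0.4742, -0.3832], 'torque': [0.0033, -0.0463, 0.0491], 'opening': 0.0877}
scene {'image': 0, 'fovy': 54.2797, 'cx': 254.6459, 'cy': 188.89, 'k1': -0.0816, 'R': [[-0.744, 0.6681, 0.0141], [0.4952, 0.5653, -0.6597], [-0.4486, -0.4838, -0.7514]], 't': [0.4415, -0.2249, 1.5111], 'shot': 1}
salami_end [([278.0, 176.0], 0.67)]
cheese [([273.0, 188.0], 0.72), ([246.0, 140.0], 0.4)]
sausage [([267.0, 195.0], 0.65)]
bacon [([168.0, 215.0], 0.92), ([273.0, 205.0], 0.59)]
tasting_plate [([314.0, 272.0], 0.69)]
round_board [([194.0, 168.0], 0.9), ([317.0, 272.0], 0.49)]
slicing_board [([221.0, 256.0], 0.89), ([245.0, 141.0], 0.68)]
scale [([358.0, 225.0], 0.6)]
jar [([391.0, 280.0], 0.95), ([360.0, 223.0], 0.29)]
knife []
top {'image': 0, 'fovy': 55.9295, 'cx': 260.3207, 'cy': 189.0551, 'k1': -0.0864, 'R': [[0.0451, -0.999, 0.0037], [-0.9741, -0.0448, -0.2218], [0.2217, 0.0064, -0.9751]], 't': [-0.0229, 0.6225, 1.2538], 'shot': 2}
salami_end [([257.0, 216.0], 0.66)]
cheese [([340.0, 259.0], 0.63), ([256.0, 209.0], 0.62)]
sausage [([254.0, 233.0], 0.48)]
bacon [([307.0, 144.0], 0.91), ([257.0, 233.0], 0.58)]
tasting_plate [([185.0, 190.0], 0.84), ([255.0, 234.0], 0.2)]
round_board [([329.0, 195.0], 0.65)]
slicing_board [([248.0, 154.0], 0.94), ([342.0, 260.0], 0.91)]
scale [([184.0, 254.0], 0.84)]
jar [([135.0, 216.0], 0.7)]
knife [([384.0, 226.0], 0.86)]
```

View pics/scene.png

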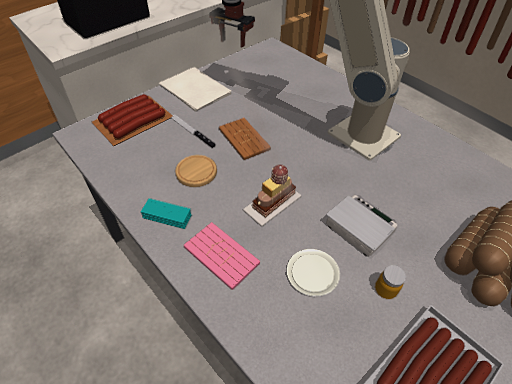

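View pics/top.png

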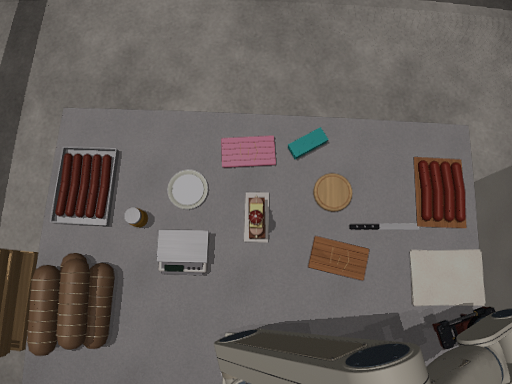

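The top view shows two candidates each for two names. Slicing board: brown at (340,259) or pink at (248,153). Bacon: under the pile at (257,225) or turquoise at (307,144). The brown board and the pile's bottom slab fit the description, because the pink and turquoise ones are the look-alikes. I'll confirm this in a crop and measure.

```bash
cat >> h.py <<'E'
def cam(c):
    f=c['image'].shape[0]/2/np.tan(np.radians(c['fovy'])/2)
    R=np.array(c['R']);t=np.array(c['t']);return f,c['cx'],c['cy'],c['k1'],R,t
def unproj(c,px,z):
    f,cx,cy,k1,R,t=cam(c)
    d=(np.atleast_2d(px).astype(float)-[cx,cy])/f
    u=d.copy()
    for _ in range(20): u=d/(1+k1*(u**2).sum(1,keepdims=True))
    D=np.c_[u,np.ones(len(u))]@R; o=-R.T@t
    return (o+D*((z-o[2])/D[:,2])[:,None])[:,:2]
def proj(c,X):
    f,cx,cy,k1,R,t=cam(c)
    p=np.atleast_2d(X)@R.T+t;u=p[:,:2]/p[:,2:];return u*(1+k1*(u**2).sum(1,keepdims=True))*f+[cx,cy]
E
python3 - <<'E'
from h import *
c=capture('top')
im=cv2.cvtColor(c['image'],cv2.COLOR_RGB2BGR)
a=cv2.resize(im[180:250,225:295],None,fx=6,fy=6,interpolation=2)
b=cv2.resize(im[225:290,300:380],None,fx=5,fy=5,interpolation=2)
b=cv2.copyMakeBorder(b,0,a.shape[0]-b.shape[0],0,0,0);
cv2.imwrite('pics/crop1.png',cv2.resize(np.hstack([a,b]),None,fx=.95,fy=.95))
for n in ('top','scene'):
  c=capture(n)
  for l,z in [('tasting_plate',.012),('round_board',.02),('slicing_board',.018),('scale',.055),('cheese',.12),('salami_end',.135),('sausage',.076),('bacon',.046),('jar',.085),('knife',.01)]:
    for d in trace(c,l)[:2]:
        m=d['mask'].astype(np.uint8)
        cn=max(cv2.findContours(m,0,cv2.CHAIN_APPROX_NONE)[0],key=cv2.contourArea)[:,0]
        w=unproj(c,cn,z)
        r=cv2.minAreaRect((w*1000).astype(np.float32))
        print(n,l,round(d['conf'],2),np.round(d['pixel']),'rect c',np.round(r[0]),'size',np.round(r[1]),'ang',round(r[2],1))
E
```

```text
top tasting_plate 0.8 [186. 188.] rect c [624. 286.] size [150. 145.] ang 65.8
top round_board 0.96 [330. 196.] rect c [ 636. -270.] size [141. 150.] ang 2.7
top round_board 0.58 [257. 212.] rect c [564.  19.] size [23. 45.] ang 2.6
top slicing_board 0.74 [338. 260.] rect c [ 389. -295.] size [210. 122.] ang 78.9
top slicing_board 0.68 [251. 155.] rect c [783.  59.] size [126. 213.] ang 6.5
top scale 0.98 [185. 252.] rect c [385. 274.] size [160. 185.] ang 3.1
top cheese 0.61 [254. 208.] rect c [549.  17.] size [25. 42.] ang 2.6
top salami_end 0.75 [256. 217.] rect c [508.  17.] size [52. 45.] ang 2.6
top sausage 0.62 [253. 232.] rect c [467.   8.] size [31. 51.] ang 19.8
top bacon 0.72 [184. 252.] rect c [384. 277.] size [161. 185.] ang 1.5
top bacon 0.69 [308. 144.] rect c [ 819. -168.] size [ 65. 156.] ang 32.5
top jar 0.82 [135. 218.] rect c [498. 448.] size [87. 65.] ang 67.1
top jar 0.26 [382. 226.] rect c [ 504. -440.] size [ 22. 249.] ang 2.2
top knife 0.9 [383. 224.] rect c [ 515. -468.] size [ 31. 267.] ang 2.2
scene tasting_plate 0.62 [314. 270.] rect c [624. 287.] size [1
[... 311 characters left out ...]
.] size [173. 186.] ang 1.6
scene scale 0.38 [247. 141.] rect c [ 423. -253.] size [209. 125.] ang 78.8
scene cheese 0.69 [272. 187.] rect c [547.  34.] size [92. 63.] ang 2.0
scene cheese 0.38 [196. 132.] rect c [ 587. -345.] size [ 24. 229.] ang 3.0
scene salami_end 0.85 [277. 174.] rect c [515.  21.] size [87. 53.] ang 44.8
scene sausage 0.74 [264. 196.] rect c [540.  42.] size [ 63. 138.] ang 72.4
scene bacon 0.88 [274. 202.] rect c [533.  30.] size [ 72. 165.] ang 89.8
scene bacon 0.68 [169. 210.] rect c [ 837. -150.] size [ 82. 162.] ang 32.0
scene jar 0.95 [391. 282.] rect c [529. 468.] size [114.  64.] ang 6.7
scene knife 0.79 [199. 130.] rect c [ 518. -462.] size [ 31. 264.] ang 3.5
```

View pics/crop1.png

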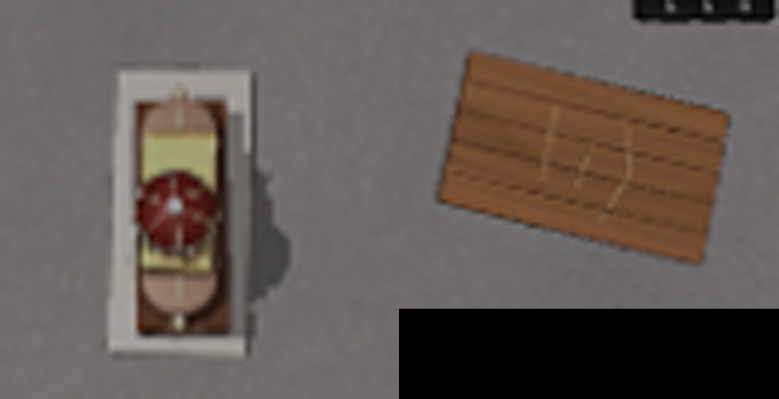

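The crop confirms it. The left one is the real pile: salami, cheese, sausage and bacon on the white board. The right one is the brown slicing board, tilted about 11° in the view. Next I'll fly over with the wrist camera for finer measurements.

```bash
cat >> h.py <<'E'
from scipy.spatial.transform import Rotation as Ro
def tool():
    s=sense();w,x,y,z=s['ee_rot'];return s,Ro.from_quat([x,y,z,w]).as_matrix(),np.array(s['ee_pos'])
def yaw():
    R=tool()[1];return np.degrees(np.arctan2(R[1,0],R[0,0]))
def go(x,y,z,yawd):
    s,R,p=tool();d=R.T@(np.array([x,y,z])-p)/0.3
    tw=-((yawd-yaw()+180)%360-180)/90
    print('tx ty tz tw',np.round(d,4),round(tw,4),'dist mm',round(np.linalg.norm(d)*300))
def wcap(name=None):
    s,R,p=tool();c=capture('wrist')
    H=np.array(c['hand_eye']);Rc=R@H[:3,:3];o=R@H[:3,3]+p
    c['R']=Rc.T;c['t']=-Rc.T@o
    if name: save(c,name)
    return c
E
python3 -c "
from h import *
go(.45,-.28,.42,0)
c=capture('wrist');print(np.round(c['hand_eye'],3),c['fovy'],c['k1'])"
```

```text
tx ty tz tw [ 1.1372 -0.7314 -0.7268] 0.2004 dist mm 461
[[ 0.001 -0.964 -0.265  0.072]
 [ 1.     0.     0.001 -0.002]
 [-0.001 -0.265  0.964 -0.183]
 [ 0.     0.     0.     1.   ]] 71.07891126615098 -0.04122685366400316
```

>>> {"method": "arm_command", "body": {
  "commands": [
    [1,0.3,-0.2,-0.7,0.1],
    [1,1,-0.73,-0.73,0.2],
    [1,1,-0.73,-0.73,0.2],
    [1,1,-0.73,-0.73,0.2],
    [1,1,-0.73,-0.73,0.2],
    [1,1,-0.73,-0.73,0.2],
    [1,1,-0.73,-0.73,0.2],
    [1,1,-0.73,-0.73,0.2],
    [1,1,-0.73,-0.73,0.2],
    [1,1,-0.73,-0.73,0.2]
  ]
}}

```text
t: 3.13
ee_pos: [0.4004, -0.307, 0.4123]
ee_rot: [0.0, 1.0, 0.0, 0.0]
force: [1.2, -0.4, 0.1]
opening: 0.0876
```

>>> {"method": "arm_command", "body": {
  "commands": [
    [1,0,0,0,0],
    [1,0,0,0,0],
    [1,0,0,0,0],
    [1,0,0,0,0],
    [1,0,0,0,0]
  ]
}}

```text
t: 3.55
ee_pos: [0.3988, -0.3094, 0.41]
ee_rot: [-0.001, 1.0, -0.001, -0.001]
force: [0.3, -0.7, -0.6]
opening: 0.088
```

```bash
python3 -c "
from h import *
print(sense()['ee_pos'],yaw(),sense()['t'],np.round(sense()['q'],2))
c=wcap('w1')
for l in ['round_board','slicing_board']: print(l,[(np.round(d['pixel']),round(d['conf'],2)) for d in boxes_of(c,l)])
go(.5,0.015,.42,0)"
```

```text
[ 0.39878248 -0.30944147  0.41003658] -0.06824167437830674 3.55 [-0.68  0.06  1.63 -0.    1.45  0.89]
round_board [(array([241.,  26.]), 0.62)]
slicing_board [(array([250., 154.]), 0.67)]
tx ty tz tw [ 0.3352 -1.0816 -0.0315] -0.0007 dist mm 340
```

View pics/w1.png

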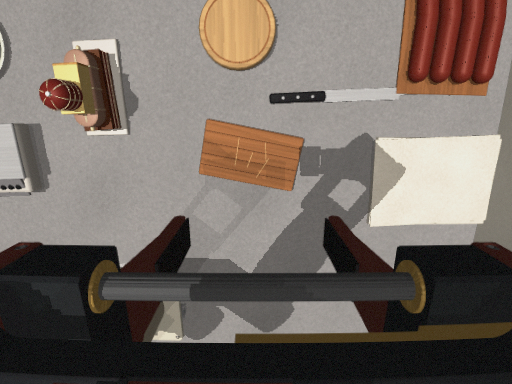

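The wrist view shows the brown board at (251,154), the round board at (238,28, cut at the top edge) and the pile at the left.

>>> {"method": "arm_command", "body": {
  "commands": [
    [1,0.1,-1,0,0],
    [1,0.1,-1,0,0],
    [1,0.1,-1,0,0],
    [1,0.1,-1,0,0],
    [1,0.1,-1,0,0],
    [1,0.1,-1,0,0],
    [1,0.1,-1,0,0],
    [1,0.1,-1,0,0],
    [1,0.1,-1,0,0],
    [1,0.1,-1,0,0]
  ]
}}

```text
t: 4.53
ee_pos: [0.4296, -0.009, 0.4109]
ee_rot: [0.0, 1.0, 0.001, -0.0]
force: [-0.1, 0.0, 0.5]
opening: 0.0879
```

```bash
python3 -c "
from h import *
s,R,p=tool();c=wcap('w2');import pickle;pickle.dump(c,open('w2.pkl','wb'))
print(p,yaw(),c['shot'])
go(.45,0.28,.42,0)"
```

```text
[ 0.42960975 -0.00896321  0.41092279] 0.02114272809452871 8
tx ty tz tw [ 0.0684 -0.9654 -0.0309] 0.0002 dist mm 290
```

View pics/w2.png

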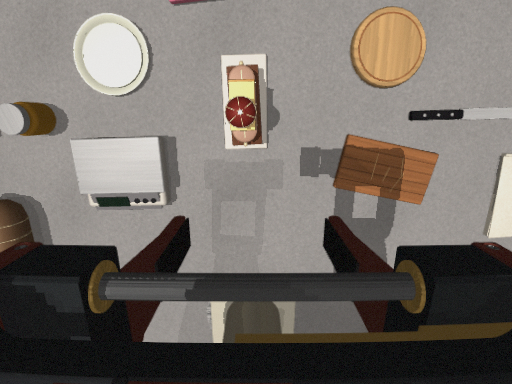

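>>> {"method": "arm_command", "body": {
  "commands": [
    [1,0.1,-1,0,0],
    [1,0.1,-1,0,0],
    [1,0.1,-1,0,0],
    [1,0.1,-1,0,0],
    [1,0.1,-1,0,0],
    [1,0.1,-1,0,0],
    [1,0.1,-1,0,0],
    [1,0.1,-1,0,0],
    [1,0.1,-1,0,0],
    [1,0.1,-1,0,0]
  ]
}}

```text
t: 5.42
ee_pos: [0.46, 0.2897, 0.4105]
ee_rot: [0.001, 1.0, -0.0, -0.0]
force: [-0.1, -0.7, 0.2]
opening: 0.0877
```

```bash
python3 -c "
from h import *
s,R,p=tool();c=wcap('w3');import pickle;pickle.dump(c,open('w3.pkl','wb'))
print(p,yaw(),c['shot'])
go(.5,0.015,.3,0)"
```

```text
[0.46003091 0.28966854 0.41050915] -0.07499096120002768 9
tx ty tz tw [0.1351 0.9133 0.3702] -0.0008 dist mm 298
```

View pics/w3.png

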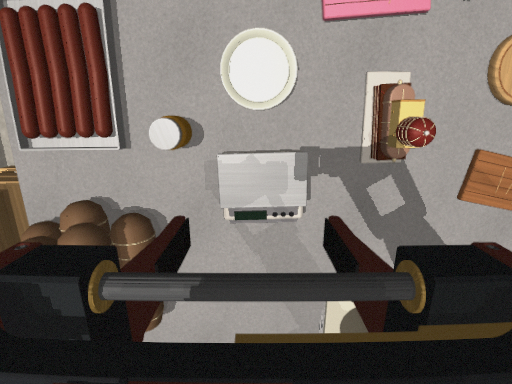

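w2 shows everything: plate (111,54), pile (244,100), round board (389,47), slicing board (385,168) and scale (122,170). In w3 the scale pan is at (262,180).

Run:
```python
from h import *
import pickle
for n in ('w2','w3'):
  c=pickle.load(open(n+'.pkl','rb'))
  for l,z in [('tasting_plate',.012),('round_board',.02),('slicing_board',.018),('scale',.055),('cheese',.11),('salami_end',.134),('sausage',.076),('bacon',.046)]:
    for d in trace(c,l)[:2]:
        m=d['mask'].astype(np.uint8)
        cn=max(cv2.findContours(m,0,cv2.CHAIN_APPROX_NONE)[0],key=cv2.contourArea)[:,0]
        w=unproj(c,cn,z);r=cv2.minAreaRect((w*1000).astype(np.float32))
        print(n,l,round(d['conf'],2),np.round(d['pixel']),'rect c',np.round(r[0]),'size',np.round(r[1]),'ang',round(r[2],1))
c=pickle.load(open('w2.pkl','rb'));im=cv2.cvtColor(c['image'],cv2.COLOR_RGB2BGR)
cv2.imwrite('pics/z_pile.png',cv2.resize(im[45:160,205:285],None,fx=5,fy=5,interpolation=2))
c=pickle.load(open('w3.pkl','rb'));im=cv2.cvtColor(c['image'],cv2.COLOR_RGB2BGR)
cv2.imwrite('pics/z_scale.png',cv2.resize(im[140:230,205:320],None,fx=6,fy=6,interpolation=2))
```

```text
w2 tasting_plate 0.62 [111.  53.] rect c [624. 287.] size [154. 150.] ang 88.4
w2 slicing_board 0.76 [384. 170.] rect c [ 390. -291.] size [215. 119.] ang 78.8
w2 slicing_board 0.41 [182.   2.] rect c [716. 127.] size [63.  5.] ang 89.3
w2 scale 0.66 [121. 168.] rect c [388. 272.] size [152. 194.] ang 0.8
w2 scale 0.53 [465. 114.] rect c [ 512. -414.] size [ 23. 214.] ang 3.6
w2 cheese 0.93 [238.  92.] rect c [546.  19.] size [36. 44.] ang 0.0
w2 cheese 0.22 [124. 169.] rect c [400. 244.] size [136. 173.] ang 1.2
w2 salami_end 0.7 [240. 113.] rect c [509.  19.] size [53. 51.] ang 45.1
w2 sausage 0.83 [244.  78.] rect c [583.  21.] size [28. 47.] ang 2.9
w2 sausage 0.21 [381. 170.] rect c [ 401. -263.] size [195. 108.] ang 79.3
w2 bacon 0.62 [256. 116.] rect c [488.  -6.] size [74. 22.] ang 0.1
w3 tasting_plate 0.7 [256.  68.] rect c [624. 287.] size [155. 154.] ang 26.0
w3 round_board 0.92 [505.  70.] rect c [ 627. -211.] size [133.  51.] ang 12.2
w3 slicing_board 0.56 [486. 181.] rect c [ 398. -250.] size [148. 118.] ang 78.8
w3 scale 0.87 [265. 183.] rect c [392. 278.] size [187. 156.] ang 90.0
w3 cheese 0.85 [399. 112.] rect c [523.  26.] size [84. 62.] ang 2.1
w3 salami_end 0.79 [415. 130.] rect c [509.  20.] size [50. 66.] ang 0.8
w3 sausage 0.87 [390. 109.] rect c [526.  26.] size [148.  59.] ang 2.6
w3 bacon 0.82 [376. 120.] rect c [523.  43.] size [144.  37.] ang 1.2
```

View pics/z_pile.png

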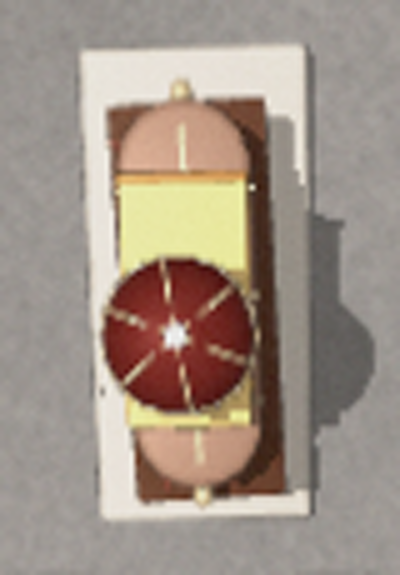

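View pics/z_scale.png

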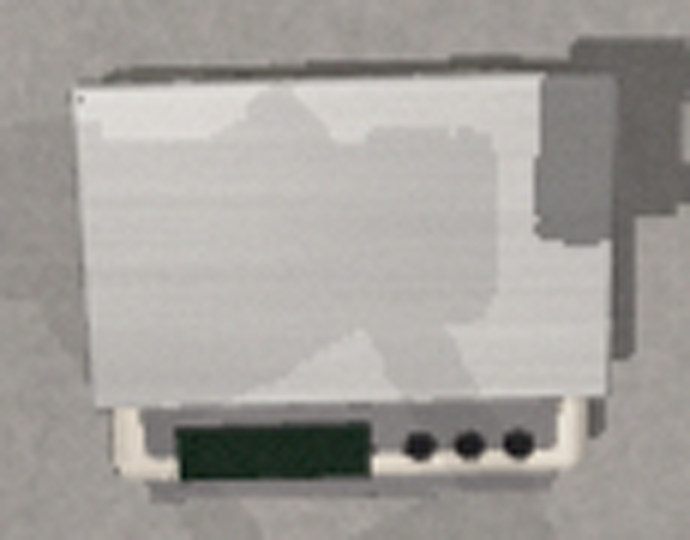

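Run:
```python
from h import *
import pickle
c3=pickle.load(open('w3.pkl','rb'));c2=pickle.load(open('w2.pkl','rb'))
def f(c,p,s,o,z,n):
    w=unproj(c,(np.array(p,float)-(s-1)/2)/s+o,z)*1000;print(n,np.round(w).tolist(),'mean',np.round(w.mean(0),1))
    if len(w)==4:
        a=w[0]+w[1]-w[2]-w[3];b=w[0]+w[3]-w[1]-w[2];print('  angle of far dir',np.round(np.degrees(np.arctan2(a[1],a[0])),1),'len',np.round(np.hypot(*a)/2),'wid',np.round(np.hypot(*b)/2))
f(c3,[(76,85),(617,75),(607,396),(97,407)],6,[205,140],.055,'pan')
P=lambda p,z,n:f(c2,p,5,[205,45],z,n)
P([(118,172),(247,172),(252,427),(130,427)],.110,'cheese')
P([(120,160),(248,160),(260,440),(132,440)],.076,'saus sides')
P([(183,100),(200,486)],.076,'saus ends')
P([(107,105),(265,98),(285,492),(137,500)],.046,'bacon')
P([(180,334)],.144,'salami')
# round board from w2 trace
cn=None
for d in trace(c2,'round_board'):
    m=d['mask'].astype(np.uint8);cn=max(cv2.findContours(m,0,cv2.CHAIN_APPROX_NONE)[0],key=cv2.contourArea)[:,0]
    print(d['conf'],cv2.minEnclosingCircle((unproj(c2,cn,.02)*1000).astype(np.float32)))
for d in trace(c2,'slicing_board')[:1]:
    m=d['mask'].astype(np.uint8);print(np.argwhere(m).mean(0))
im=cv2.cvtColor(c2['image'],cv2.COLOR_RGB2BGR)
cv2.imwrite('pics/z_boards.png',cv2.resize(im[0:210,325:445],None,fx=2.8,fy=2.8,interpolation=2))
```

```text
pan [[461.0, 369.0], [464.0, 188.0], [351.0, 186.0], [347.0, 366.0]] mean [405.8 277.1]
  angle of far dir 1.3 len 113.0 wid 180.0
cheese [[564.0, 40.0], [564.0, -4.0], [479.0, -5.0], [479.0, 38.0]] mean [521.6  17.2]
  angle of far dir 1.4 len 84.0 wid 43.0
saus sides [[572.0, 42.0], [572.0, -4.0], [473.0, -8.0], [473.0, 40.0]] mean [522.6  17.7]
  angle of far dir 2.0 len 99.0 wid 47.0
saus ends [[592.0, 20.0], [456.0, 15.0]] mean [524.1  17. ]
bacon [[596.0, 50.0], [598.0, -10.0], [451.0, -18.0], [447.0, 41.0]] mean [523.2  15.7]
  angle of far dir 3.3 len 148.0 wid 60.0
salami [[510.0, 18.0]] mean [510.3  17.7]
[169.30666133 384.23224645]
```

View pics/z_boards.png

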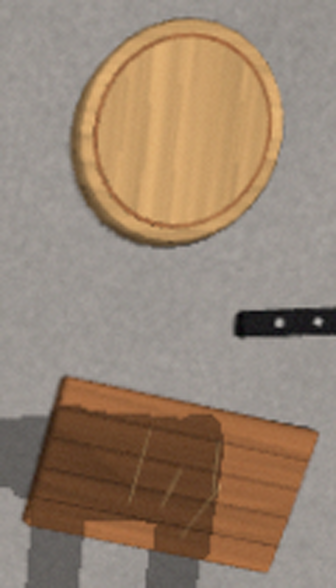

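Run:
```python
from h import *
import pickle
c=pickle.load(open('w2.pkl','rb'))
u=lambda p,z:unproj(c,(np.array(p,float)-.9)/2.8+[325,0],z)*1000
print(u([(183,130)],.02)); print(u([(183,34),(183,228),(94,130),(270,130)],.02).round())
w=u([(68,376),(318,430),(268,570),(27,520)],.018);print(w.round(),w.mean(0).round(1));d=w[0]+w[3]-w[1]-w[2];print(np.degrees(np.arctan2(d[1],d[0])))
c=capture('top');im=c['image']
save(c,'t2')
cv2.imwrite('pics/t2.png',cv2.resize(cv2.cvtColor(im[165:285,295:380],cv2.COLOR_RGB2BGR),None,fx=5,fy=5,interpolation=2)[:600])
go(.509,.018,.26,0)
```

```text
[[ 639.75549011 -270.64537131]]
[[ 701. -264.]
 [ 574. -278.]
 [ 638. -207.]
 [ 642. -334.]]
[[ 468. -204.]
 [ 429. -405.]
 [ 314. -384.]
 [ 356. -181.]] [ 391.9 -293.4]
78.72673855577408
tx ty tz tw [0.1647 0.9114 0.5036] 0.0005 dist mm 316
```

View pics/t2.png

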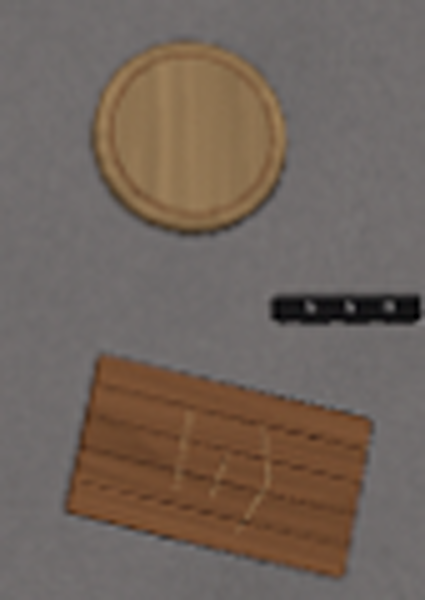

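>>> {"method": "arm_command", "body": {
  "commands": [
    [1,0.165,0.9,0.4,0],
    [1,0.165,0.9,0.4,0],
    [1,0.165,0.9,0.4,0],
    [1,0.165,0.9,0.4,0],
    [1,0.165,0.9,0.4,0],
    [1,0.165,0.9,0.4,0],
    [1,0.165,0.9,0.4,0],
    [1,0.165,0.9,0.4,0],
    [1,0.165,0.9,0.4,0],
    [1,0.165,0.9,0.4,0]
  ]
}}

```text
t: 7.25
ee_pos: [0.5093, 0.0215, 0.2913]
ee_rot: [-0.0, 1.0, -0.0, -0.0]
force: [0.8, -0.8, -0.1]
opening: 0.0881
```

```bash
python3 -c "
from h import *
c=wcap('w4');print(tool()[2],yaw(),c['shot'])
go(.51,0.018,.112,0)
print(proj(c,[[.51,.018,.144],[.51,.018,.159],[.51,.043,.144],[.51,-.007,.144]]).round())"
```

```text
[0.50942202 0.02216558 0.29171163] 0.03661985184361792 11
tx ty tz tw [0.0014 0.0142 0.599 ] 0.0004 dist mm 180
[[260. 176.]
 [260. 178.]
 [240. 176.]
 [280. 176.]]
```

View pics/w4.png

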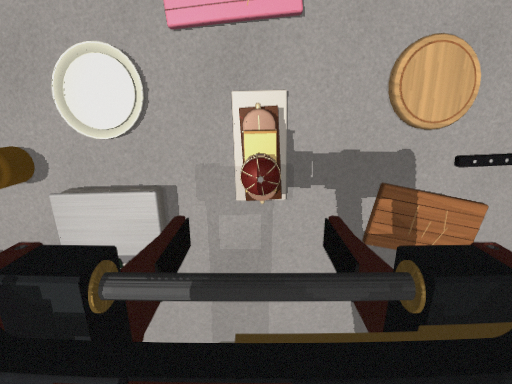

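The salami shows at (260,176), exactly as predicted. Descending.

>>> {"method": "arm_command", "body": {
  "commands": [
    [1,0,0.014,0.1,0],
    [1,0,0.014,0.2,0],
    [1,0,0.014,0.3,0],
    [1,0,0.014,0.4,0],
    [1,0,0.014,0.5,0],
    [1,0,0.014,0.57,0],
    [1,0,0.014,0.6,0],
    [1,0,0.014,0.6,0],
    [1,0,0.014,0.6,0]
  ]
}}

```text
t: 8.05
ee_pos: [0.5099, 0.0182, 0.112]
ee_rot: [-0.0, 1.0, 0.001, 0.001]
force: [0.3, -0.9, 0.4]
opening: 0.0883
```

>>> {"method": "arm_command", "body": {
  "commands": [
    [-1,0,0,0,0],
    [-1,0,0,0,0],
    [-1,0,0,0,0],
    [-1,0,0,0,0],
    [-1,0,0,0,0],
    [-1,0,0,0,0],
    [-1,0,0,0,0],
    [-1,0,0,0,0],
    [-1,0,0,0,0],
    [-1,0,0,0,0]
  ],
  "newtons": 10
}}

```text
t: 8.88
ee_pos: [0.5092, 0.0171, 0.1113]
ee_rot: [0.0, 1.0, 0.0, 0.0]
force: [-0.1, -0.5, 6.0]
opening: 0.0491
```

>>> {"method": "arm_command", "body": {
  "commands": [
    [-1,0,0,-0.05,0],
    [-1,0,0,-0.12,0],
    [-1,0,0,-0.2,0],
    [-1,0,0,-0.3,0],
    [-1,0,0,-0.4,0],
    [-1,0,0,-0.4,0]
  ]
}}

```text
t: 9.38
ee_pos: [0.5123, 0.0172, 0.2362]
ee_rot: [-0.0, 1.0, 0.0, 0.004]
force: [0.9, -0.6, -1.0]
opening: 0.0491
```

```bash
python3 -c "
from h import *
c=wcap('w5');print(tool()[2],yaw(),sense()['opening'])
go(.624,0.287,.23,0)"
```

```text
[0.51098616 0.01719559 0.23365702] 0.03504862786214499 0.04923689930600069
tx ty tz tw [ 0.3772 -0.8991  0.0144] 0.0004 dist mm 293
```

View pics/w5.png

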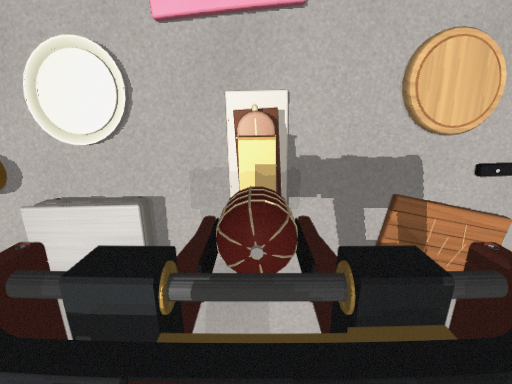

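Salami is held upright (seen at 257,230). To the plate.

>>> {"method": "arm_command", "body": {
  "commands": [
    [-1,0.05,-0.12,0,0],
    [-1,0.1,-0.24,0,0],
    [-1,0.15,-0.36,0,0],
    [-1,0.2,-0.48,0,0],
    [-1,0.25,-0.6,0,0],
    [-1,0.3,-0.72,0,0],
    [-1,0.35,-0.83,0,0],
    [-1,0.377,-0.9,0,0],
    [-1,0.377,-0.9,0,0],
    [-1,0.377,-0.9,0,0]
  ]
}}

```text
t: 10.27
ee_pos: [0.621, 0.2879, 0.2284]
ee_rot: [0.001, 1.0, 0.001, -0.002]
force: [-0.4, -0.3, -1.5]
opening: 0.049
```

```bash
python3 -c "
from h import *
c=wcap('w6');print(tool()[2],yaw(),sense()['opening'],proj(c,[.624,.287,.008]))
go(.624,0.287,.03,0)"
```

```text
[0.62083373 0.28681745 0.22876502] 0.08190782436092278 0.04891299732137105 [[257.56368919 163.58317662]]
tx ty tz tw [ 0.0127 -0.0017  0.6625] 0.0009 dist mm 199
```

View pics/w6.png

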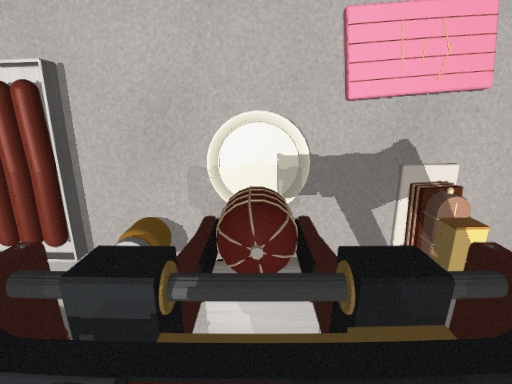

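The plate is centred at about (258,161), against a predicted (258,164). Good.

>>> {"method": "arm_command", "body": {
  "commands": [
    [-1,0.012,0,0.1,0],
    [-1,0.012,0,0.2,0],
    [-1,0.012,0,0.3,0],
    [-1,0.012,0,0.4,0],
    [-1,0.012,0,0.5,0],
    [-1,0.012,0,0.6,0],
    [-1,0.012,0,0.66,0],
    [-1,0.012,0,0.66,0],
    [-1,0.012,0,0.66,0]
  ]
}}

```text
t: 11.07
ee_pos: [0.6245, 0.2855, 0.032]
ee_rot: [0.001, 1.0, -0.0, -0.001]
force: [-0.2, -0.2, -0.4]
opening: 0.049
```

```bash
python3 -c "
from h import *
go(.624,0.287,.0095,0)"
```

```text
tx ty tz tw [-0.0014 -0.005   0.0751] -0.0004 dist mm 23
```

>>> {"method": "arm_command", "body": {
  "commands": [
    [-1,0,-0.005,0.03,0],
    [-1,0,-0.005,0.055,0],
    [-1,0,-0.005,0.06,0],
    [-1,0,-0.005,0.065,0],
    [-1,0,-0.005,0.07,0],
    [-1,0,-0.005,0.073,0],
    [-1,0,-0.005,0.073,0]
  ]
}}

```text
t: 11.65
ee_pos: [0.6257, 0.2888, 0.0113]
ee_rot: [-0.0, 1.0, 0.0, 0.0]
force: [-0.5, -0.3, -1.4]
opening: 0.0495
```

>>> {"method": "arm_command", "body": {
  "commands": [
    [-1,0,0,0.002,0],
    [-1,0,0,0.004,0],
    [-1,0,0,0.006,0],
    [-1,0,0,0.006,0]
  ]
}}

```text
t: 11.98
ee_pos: [0.6257, 0.2888, 0.0094]
ee_rot: [-0.0, 1.0, 0.0, 0.0]
force: [0.5, 0.6, -0.5]
opening: 0.0492
```

>>> {"method": "arm_command", "body": {
  "commands": [
    [-1,0,0,0.002,0],
    [-1,0,0,0.004,0],
    [-1,0,0,0.004,0]
  ]
}}

```text
t: 12.23
ee_pos: [0.6257, 0.2888, 0.0094]
ee_rot: [-0.0, 1.0, 0.0, 0.0]
force: [-3.1, -1.1, 7.9]
opening: 0.0489
```

Contact felt. Release, rising before opening fully.

>>> {"method": "arm_command", "body": {
  "commands": [
    [0.4,0,0,0,0],
    [0.4,0,0,0,0],
    [0.4,0,0,0,0],
    [0.5,0,0,-0.02,0],
    [0.7,0,0,-0.06,0],
    [1,0,0,-0.12,0],
    [1,0,0,-0.22,0],
    [1,0,0,-0.32,0],
    [1,0,0,-0.42,0],
    [1,0,0,-0.5,0]
  ]
}}

```text
t: 13.07
ee_pos: [0.6264, 0.2891, 0.1619]
ee_rot: [-0.001, 1.0, 0.0, 0.001]
force: [0.7, 1.5, -0.1]
opening: 0.0878
```

>>> {"method": "arm_command", "body": {
  "commands": [
    [1,0,0,-0.1,0],
    [1,0,0,-0.25,0],
    [1,0,0,-0.25,0]
  ]
}}

```text
t: 13.32
ee_pos: [0.6293, 0.2904, 0.2429]
ee_rot: [-0.003, 1.0, 0.0, 0.006]
force: [1.0, 0.7, 1.3]
opening: 0.0879
```

```bash
python3 -c "
from h import *
c=wcap('w7');print(tool()[2],yaw(),sense()['opening'],proj(c,[[.624,.287,.008],[.624,.287,.042]]).round(),trace(c,'salami_end')[0]['pixel'])
go(.522,0.017,.25,1.4)"
```

```text
[0.62858136 0.29004194 0.24045771] 0.035560248678677964 0.08799324871826533 [[260. 169.]
 [260. 174.]] [260.0, 171.8]
tx ty tz tw [-0.3506  0.9077 -0.0471] -0.0152 dist mm 292
```

View pics/w7.png

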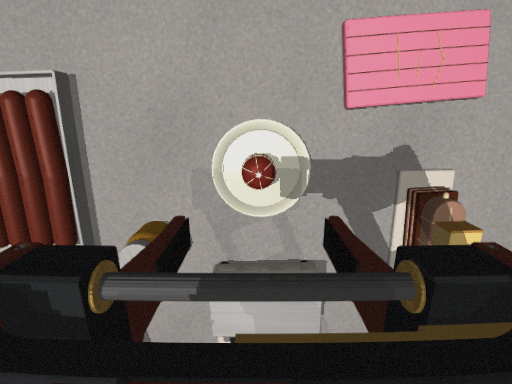

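Salami stands at (259,172), on the plate centre. Now the cheese.

>>> {"method": "arm_command", "body": {
  "commands": [
    [1,-0.12,0.3,-0.04,-0.015],
    [1,-0.35,0.908,-0.04,-0.015],
    [1,-0.35,0.908,-0.04,-0.015],
    [1,-0.35,0.908,-0.04,-0.015],
    [1,-0.35,0.908,-0.04,-0.015],
    [1,-0.35,0.908,-0.04,-0.015],
    [1,-0.35,0.908,-0.04,-0.015],
    [1,-0.35,0.908,-0.04,-0.015],
    [1,-0.35,0.908,-0.04,-0.015],
    [1,-0.35,0.908,-0.04,-0.015]
  ]
}}

```text
t: 14.25
ee_pos: [0.5205, 0.0164, 0.2446]
ee_rot: [-0.0, 1.0, 0.012, -0.0]
force: [0.7, -0.5, -0.0]
opening: 0.0879
```

```bash
cat >> h.py <<'E'
def box(x,y,z,L,W,yd):
    a=np.radians(yd);u=np.array([np.cos(a),np.sin(a)]);v=np.array([-u[1],u[0]])
    return np.array([[*(np.array([x,y])+sx*u*L/2+sy*v*W/2),z] for sx,sy in((1,1),(1,-1),(-1,-1),(-1,1))])
def ov(c,name,bs,s=1.5):
    im=cv2.resize(cv2.cvtColor(c['image'],cv2.COLOR_RGB2BGR),None,fx=s,fy=s,interpolation=2)
    for b in bs: cv2.polylines(im,[np.round(proj(c,b)*s+(s-1)/2).astype(int)],True,(0,255,0),1)
    cv2.imwrite('pics/'+name+'.png',im)
E
python3 -c "
from h import *
c=wcap();print(tool()[2],yaw())
ov(c,'w8',[box(.522,.017,.11,.084,.044,1.4),box(.524,.0173,.076,.14,.05,2),box(.523,.016,.046,.15,.06,3)])
go(.522,0.017,.0795,1.4)"
```

```text
[0.52084278 0.0169724  0.24462823] 1.4009214643448547
tx ty tz tw [4.300e-03 2.000e-04 5.504e-01] 0.0 dist mm 165
```

View pics/w8.png

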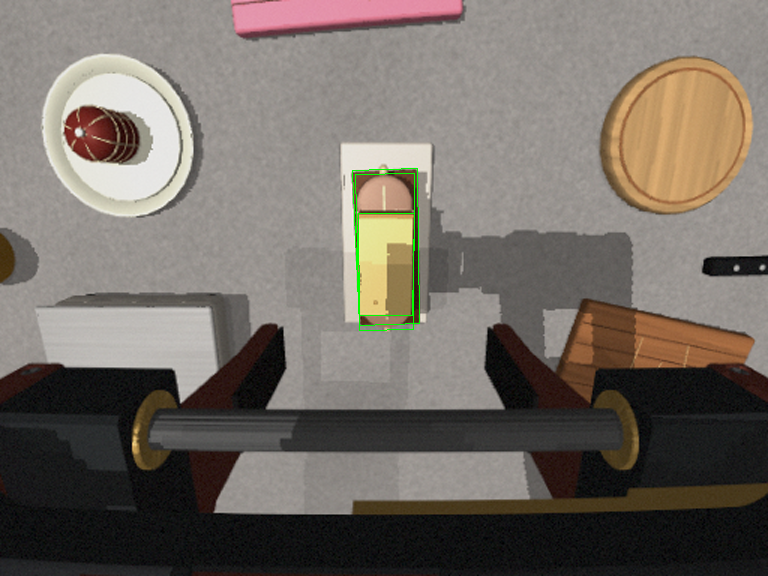

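Outlines fit the cheese (386,264), the sausage and the bacon. Descend and grip the cheese.

>>> {"method": "arm_command", "body": {
  "commands": [
    [1,0.004,0,0.1,0],
    [1,0.004,0,0.2,0],
    [1,0.004,0,0.3,0],
    [1,0.004,0,0.4,0],
    [1,0.004,0,0.48,0],
    [1,0.004,0,0.54,0],
    [1,0.004,0,0.55,0],
    [1,0.004,0,0.55,0],
    [1,0.004,0,0.55,0]
  ]
}}

```text
t: 15.05
ee_pos: [0.5227, 0.0172, 0.0805]
ee_rot: [-0.0, 1.0, 0.013, 0.0]
force: [0.3, 0.4, 0.4]
opening: 0.0881
```

>>> {"method": "arm_command", "body": {
  "commands": [
    [-1,0,0,0,0],
    [-1,0,0,0,0],
    [-1,0,0,0,0],
    [-1,0,0,0,0],
    [-1,0,0,0,0],
    [-1,0,0,0,0],
    [-1,0,0,0,0],
    [-1,0,0,0,0],
    [-1,0,0,0,0],
    [-1,0,0,0,0]
  ],
  "newtons": 15
}}

```text
t: 15.88
ee_pos: [0.522, 0.0162, 0.0803]
ee_rot: [0.0, 1.0, 0.012, 0.0]
force: [-0.7, -0.7, 3.5]
opening: 0.0436
```

>>> {"method": "arm_command", "body": {
  "commands": [
    [-1,0,0,-0.04,0],
    [-1,0,0,-0.1,0],
    [-1,0,0,-0.18,0],
    [-1,0,0,-0.28,0],
    [-1,0,0,-0.38,0],
    [-1,0,0,-0.45,0],
    [-1,0,0,-0.45,0]
  ]
}}

```text
t: 16.47
ee_pos: [0.5246, 0.0163, 0.2194]
ee_rot: [-0.0, 1.0, 0.012, 0.004]
force: [1.1, -0.5, -0.4]
opening: 0.0441
```

```bash
python3 -c "
from h import *
c=wcap('w9');print(tool()[2],yaw(),sense()['opening'])
go(.639,-0.270,.2,0)"
```

```text
[0.52331793 0.01631069 0.21704317] 1.3855442591031735 0.043775471694980195
tx ty tz tw [0.3622 0.9634 0.0585] 0.0154 dist mm 309
```

View pics/w9.png

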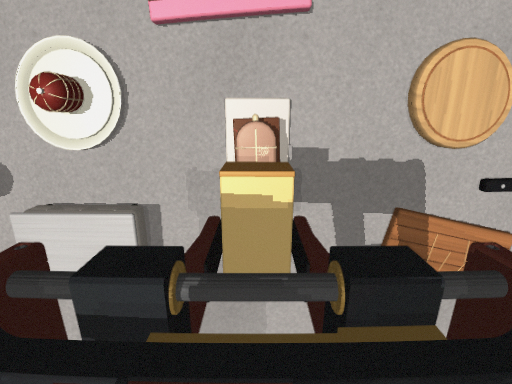

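Cheese is held level at (257,215). To the round board.

>>> {"method": "arm_command", "body": {
  "commands": [
    [-1,0.05,0.12,0,0],
    [-1,0.1,0.24,0,0],
    [-1,0.15,0.36,0,0],
    [-1,0.2,0.48,0,0],
    [-1,0.25,0.6,0,0],
    [-1,0.3,0.72,0,0],
    [-1,0.34,0.84,0,0],
    [-1,0.36,0.92,0,0],
    [-1,0.36,0.963,0,0],
    [-1,0.36,0.963,0,0]
  ]
}}

```text
t: 17.35
ee_pos: [0.6357, -0.272, 0.2125]
ee_rot: [-0.0, 1.0, 0.011, -0.002]
force: [-0.9, 0.7, -2.4]
opening: 0.0441
```

```bash
python3 -c "
from h import *
c=wcap('w10');print(tool()[2],yaw(),sense()['opening'],proj(c,[.639,-.27,.02]))
go(.639,-0.270,.05,1.4)"
```

```text
[ 0.63561393 -0.27004984  0.21290761] 1.2862267332714696 0.043969093029132815 [[256.10391155 166.7706265 ]]
tx ty tz tw [0.013 0.001 0.543] -0.0013 dist mm 163
```

View pics/w10.png

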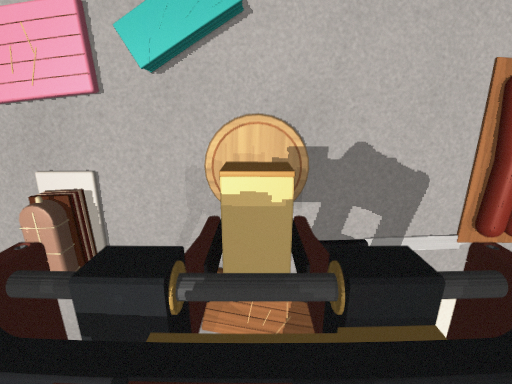

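>>> {"method": "arm_command", "body": {
  "commands": [
    [-1,0.013,0,0.1,0],
    [-1,0.013,0,0.2,0],
    [-1,0.013,0,0.3,0],
    [-1,0.013,0,0.4,0],
    [-1,0.013,0,0.5,0],
    [-1,0.013,0,0.56,0],
    [-1,0.013,0,0.6,0],
    [-1,0.013,0,0.612,0],
    [-1,0.013,0,0.616,0],
    [-1,0.013,0,0.616,0]
  ]
}}

```text
t: 18.23
ee_pos: [0.6415, -0.2694, 0.0313]
ee_rot: [0.0, 1.0, 0.012, 0.001]
force: [0.5, 0.1, -1.7]
opening: 0.044
```

```bash
python3 -c "
from h import *
go(.639,-0.270,.0243,1.4)"
```

```text
tx ty tz tw [-0.0084  0.0018  0.0234] 0.0002 dist mm 7
```

>>> {"method": "arm_command", "body": {
  "commands": [
    [-1,-0.006,0,0.006,0],
    [-1,-0.006,0,0.012,0],
    [-1,-0.006,0,0.017,0],
    [-1,-0.006,0,0.02,0],
    [-1,-0.006,0,0.02,0]
  ]
}}

```text
t: 18.65
ee_pos: [0.639, -0.2699, 0.0245]
ee_rot: [0.0, 1.0, 0.012, 0.0]
force: [-0.7, -0.8, -1.7]
opening: 0.0437
```

>>> {"method": "arm_command", "body": {
  "commands": [
    [-1,0,0,0.002,0],
    [-1,0,0,0.004,0],
    [-1,0,0,0.004,0]
  ]
}}

```text
t: 18.9
ee_pos: [0.6391, -0.27, 0.0243]
ee_rot: [0.0, 1.0, 0.012, 0.0]
force: [-3.8, 1.2, 7.4]
opening: 0.0436
```

Contact; release and rise.

>>> {"method": "arm_command", "body": {
  "commands": [
    [0.3,0,0,0,0],
    [0.3,0,0,0,0],
    [0.3,0,0,0,0],
    [0.5,0,0,-0.02,0],
    [0.7,0,0,-0.06,0],
    [1,0,0,-0.12,0],
    [1,0,0,-0.22,0],
    [1,0,0,-0.32,0],
    [1,0,0,-0.42,0],
    [1,0,0,-0.5,0]
  ]
}}

```text
t: 19.73
ee_pos: [0.6398, -0.2702, 0.177]
ee_rot: [0.001, 1.0, 0.012, 0.001]
force: [-0.7, -0.5, 0.1]
opening: 0.0877
```

>>> {"method": "arm_command", "body": {
  "commands": [
    [1,0,0,-0.1,0],
    [1,0,0,-0.2,0],
    [1,0,0,-0.2,0]
  ]
}}

```text
t: 19.98
ee_pos: [0.6424, -0.2713, 0.2418]
ee_rot: [0.002, 1.0, 0.012, 0.005]
force: [1.1, -0.6, 1.3]
opening: 0.088
```

```bash
python3 -c "
from h import *
c=wcap();print(tool()[2],yaw(),sense()['opening'])
a=np.linspace(0,6.28,40);ov(c,'w11',[box(.639,-.27,.054,.084,.044,1.4),np.c_[.639+.075*np.cos(a),-.27+.075*np.sin(a),a*0+.02]])
go(.524,0.0173,.22,2)"
```

```text
[ 0.64126301 -0.27084446  0.23873558] 1.3889195703109216 0.08812102669947892
tx ty tz tw [-0.368  -0.9699  0.0561] -0.0068 dist mm 312
```

View pics/w11.png

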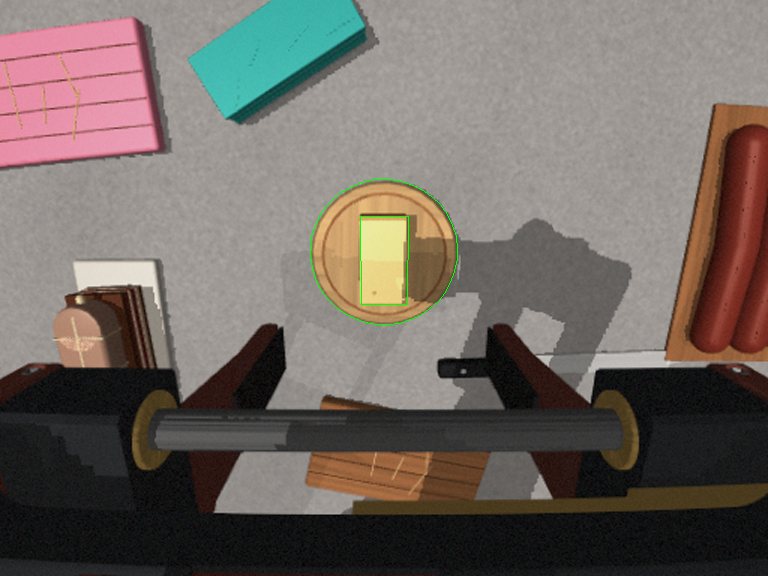

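Cheese (384,260) matches its outline, centred on the round board (385,252). Sausage next.

>>> {"method": "arm_command", "body": {
  "commands": [
    [1,-0.12,-0.32,0,-0.007],
    [1,-0.368,-0.97,0,-0.007],
    [1,-0.368,-0.97,0,-0.007],
    [1,-0.368,-0.97,0,-0.007],
    [1,-0.368,-0.97,0,-0.007],
    [1,-0.368,-0.97,0,-0.007],
    [1,-0.368,-0.97,0,-0.007],
    [1,-0.368,-0.97,0,-0.007],
    [1,-0.368,-0.97,0,-0.007],
    [1,-0.368,-0.97,0,-0.007]
  ]
}}

```text
t: 20.87
ee_pos: [0.5211, 0.0191, 0.2331]
ee_rot: [0.0, 1.0, 0.019, -0.0]
force: [-0.2, 0.1, -0.6]
opening: 0.0876
```

```bash
python3 -c "
from h import *
c=wcap();print(tool()[2],yaw())
ov(c,'w12',[box(.524,.0173,.076,.14,.05,2),box(.523,.016,.046,.15,.06,3)])
go(.524,0.0173,.051,2)"
```

```text
[0.52169844 0.01826822 0.2331517 ] 2.0735840482704955
tx ty tz tw [0.0075 0.0033 0.6072] 0.0008 dist mm 182
```

View pics/w12.png

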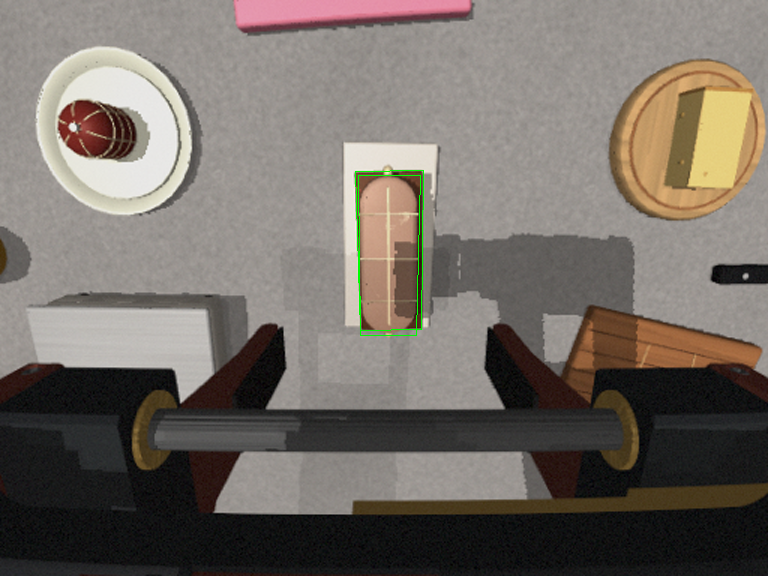

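Outlines fit the sausage (388,254). Descend and grip.

>>> {"method": "arm_command", "body": {
  "commands": [
    [1,0.006,0.003,0.1,0],
    [1,0.006,0.003,0.2,0],
    [1,0.006,0.003,0.3,0],
    [1,0.006,0.003,0.4,0],
    [1,0.006,0.003,0.5,0],
    [1,0.006,0.003,0.57,0],
    [1,0.006,0.003,0.6,0],
    [1,0.006,0.003,0.607,0],
    [1,0.006,0.003,0.607,0],
    [1,0.006,0.003,0.607,0]
  ]
}}

```text
t: 21.75
ee_pos: [0.5246, 0.0171, 0.0521]
ee_rot: [0.0, 1.0, 0.017, 0.001]
force: [0.3, 0.0, 0.3]
opening: 0.0879
```

>>> {"method": "arm_command", "body": {
  "commands": [
    [-1,0,0,0,0],
    [-1,0,0,0,0],
    [-1,0,0,0,0],
    [-1,0,0,0,0],
    [-1,0,0,0,0],
    [-1,0,0,0,0],
    [-1,0,0,0,0],
    [-1,0,0,0,0],
    [-1,0,0,0,0],
    [-1,0,0,0,0]
  ],
  "newtons": 22
}}

```text
t: 22.58
ee_pos: [0.5236, 0.0175, 0.0513]
ee_rot: [0.0, 1.0, 0.018, 0.0]
force: [-0.9, 0.2, 4.5]
opening: 0.0495
```

>>> {"method": "arm_command", "body": {
  "commands": [
    [-1,0,0,-0.04,0],
    [-1,0,0,-0.1,0],
    [-1,0,0,-0.18,0],
    [-1,0,0,-0.28,0],
    [-1,0,0,-0.38,0],
    [-1,0,0,-0.45,0],
    [-1,0,0,-0.45,0]
  ]
}}

```text
t: 23.17
ee_pos: [0.5262, 0.0176, 0.1909]
ee_rot: [-0.0, 1.0, 0.018, 0.004]
force: [0.4, 0.7, -1.1]
opening: 0.0496
```

```bash
python3 -c "
from h import *
c=wcap('w13');print(tool()[2],yaw(),sense()['opening'])
go(.45,-0.15,.19,78.8)"
```

```text
[0.52489208 0.01761726 0.18851061] 2.011556063165575 0.04936441528152284
tx ty tz tw [-0.2691  0.5496 -0.0063] -0.8532 dist mm 184
```

View pics/w13.png

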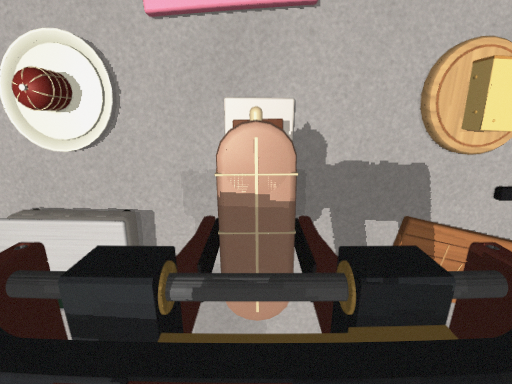

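>>> {"method": "arm_command", "body": {
  "commands": [
    [-1,-0.02,0.04,0,-0.06],
    [-1,-0.05,0.1,0,-0.12],
    [-1,-0.08,0.16,0,-0.19],
    [-1,-0.11,0.22,0,-0.26],
    [-1,-0.14,0.28,0,-0.33],
    [-1,-0.17,0.34,0,-0.4],
    [-1,-0.2,0.4,0,-0.47],
    [-1,-0.23,0.46,0,-0.54],
    [-1,-0.25,0.51,0,-0.6],
    [-1,-0.27,0.55,0,-0.66]
  ]
}}

```text
t: 24.05
ee_pos: [0.4466, -0.1508, 0.1845]
ee_rot: [-0.001, 0.859, 0.512, -0.001]
force: [0.4, 0.3, -2.4]
opening: 0.0497
```

```bash
python3 -c "
from h import *
go(.391,-0.294,.19,78.8);print(sense()['q'])"
```

```text
tx ty tz tw [-0.5081  0.0636 -0.0184] -0.1905 dist mm 154
[-3.50850198e-01  2.22970135e-01  1.97337006e+00 -5.92304625e-05
  9.48323280e-01  1.43970636e-01]
```

>>> {"method": "arm_command", "body": {
  "commands": [
    [-1,-0.06,0.01,0,-0.03],
    [-1,-0.14,0.02,0,-0.06],
    [-1,-0.22,0.03,0,-0.09],
    [-1,-0.3,0.04,0,-0.12],
    [-1,-0.38,0.05,0,-0.15],
    [-1,-0.45,0.06,0,-0.18],
    [-1,-0.508,0.064,0,-0.19],
    [-1,-0.508,0.064,0,-0.19],
    [-1,-0.508,0.064,0,-0.19]
  ]
}}

```text
t: 24.8
ee_pos: [0.3911, -0.2929, 0.1847]
ee_rot: [-0.001, 0.775, 0.632, -0.0]
force: [0.1, 0.5, -2.1]
opening: 0.0498
```

```bash
python3 -c "
from h import *
c=wcap();print(tool()[2],yaw(),sense()['opening'])
ov(c,'w14',[box(.391,-.294,.018,.21,.12,78.8)])
go(.391,-0.294,.03,78.8)"
```

```text
[ 0.39148337 -0.29238934  0.18489901] 78.42987600868189 0.04993062156160393
tx ty tz tw [-0.0063  0.0006  0.5163] -0.0041 dist mm 155
```

View pics/w14.png

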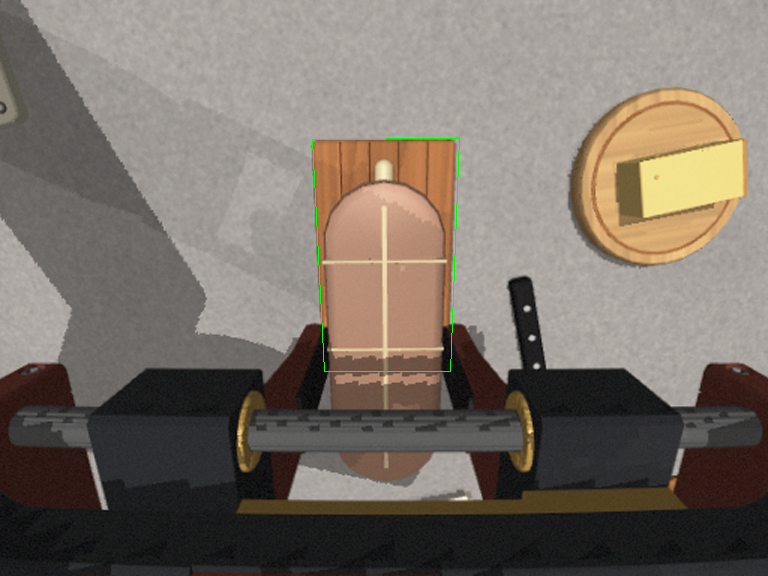

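The slicing board outline fits to within about 2 px. Lower.

>>> {"method": "arm_command", "body": {
  "commands": [
    [-1,-0.005,0,0.1,0],
    [-1,-0.005,0,0.2,0],
    [-1,-0.005,0,0.3,0],
    [-1,-0.005,0,0.38,0],
    [-1,-0.005,0,0.44,0],
    [-1,-0.005,0,0.48,0],
    [-1,-0.005,0,0.51,0],
    [-1,-0.005,0,0.51,0],
    [-1,-0.005,0,0.51,0]
  ]
}}

```text
t: 25.6
ee_pos: [0.3921, -0.294, 0.0329]
ee_rot: [-0.0, 0.774, 0.633, -0.0]
force: [-0.5, -0.7, -0.9]
opening: 0.0493
```

```bash
python3 -c "
from h import *
go(.391,-0.294,.0235,78.8)"
```

```text
tx ty tz tw [-0.0009 -0.0036  0.0313] -0.0027 dist mm 9
```

>>> {"method": "arm_command", "body": {
  "commands": [
    [-1,0,-0.003,0.01,0],
    [-1,0,-0.003,0.018,0],
    [-1,0,-0.003,0.025,0],
    [-1,0,-0.003,0.029,0],
    [-1,0,-0.003,0.031,0],
    [-1,0,-0.003,0.031,0]
  ]
}}

```text
t: 26.1
ee_pos: [0.3911, -0.2946, 0.0238]
ee_rot: [0.0, 0.774, 0.633, 0.0]
force: [1.1, 0.3, -1.4]
opening: 0.0496
```

>>> {"method": "arm_command", "body": {
  "commands": [
    [-1,0,0,0.002,0],
    [-1,0,0,0.004,0],
    [-1,0,0,0.004,0]
  ]
}}

```text
t: 26.35
ee_pos: [0.3912, -0.2946, 0.0233]
ee_rot: [0.0, 0.774, 0.633, 0.0]
force: [-1.5, 1.0, 7.0]
opening: 0.0496
```

Contact. Release and rise.

>>> {"method": "arm_command", "body": {
  "commands": [
    [0.4,0,0,0,0],
    [0.4,0,0,0,0],
    [0.4,0,0,0,0],
    [0.5,0,0,-0.02,0],
    [0.7,0,0,-0.06,0],
    [1,0,0,-0.12,0],
    [1,0,0,-0.22,0],
    [1,0,0,-0.32,0],
    [1,0,0,-0.42,0],
    [1,0,0,-0.5,0]
  ]
}}

```text
t: 27.18
ee_pos: [0.3914, -0.2947, 0.1751]
ee_rot: [0.001, 0.774, 0.633, 0.0]
force: [0.5, -0.3, -0.4]
opening: 0.0875
```

>>> {"method": "arm_command", "body": {
  "commands": [
    [1,0,0,-0.1,0],
    [1,0,0,-0.2,0],
    [1,0,0,-0.2,0]
  ]
}}

```text
t: 27.43
ee_pos: [0.3937, -0.2965, 0.2385]
ee_rot: [0.005, 0.774, 0.633, 0.001]
force: [0.8, -0.7, 0.3]
opening: 0.0878
```

```bash
python3 -c "
from h import *
c=wcap();print(tool()[2],yaw(),sense()['opening'])
ov(c,'w15',[box(.391,-.294,.018,.21,.12,78.8),box(.391,-.294,.048,.14,.05,78.8)])
go(.45,-0.15,.24,3)"
```

```text
[ 0.3926759  -0.29573801  0.23591408] 78.51718558664747 0.08796530768488395
tx ty tz tw [ 0.5141  0.0906 -0.0146] 0.8391 dist mm 157
```

View pics/w15.png

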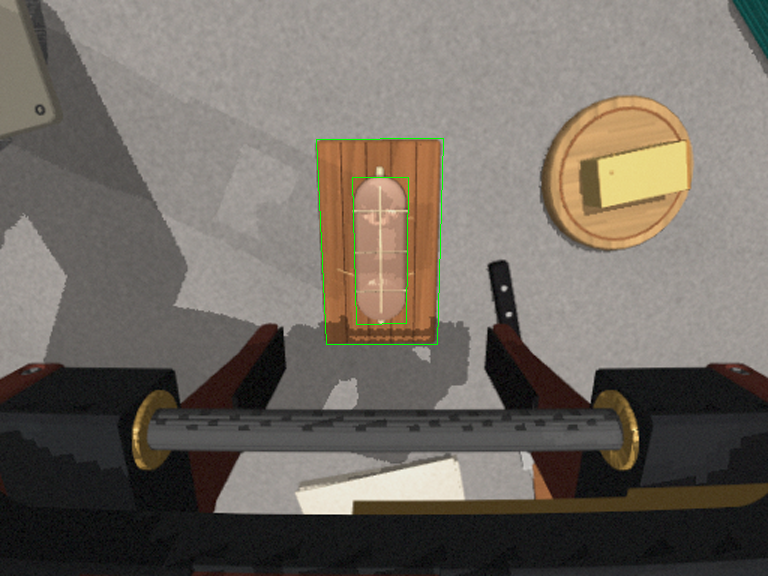

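Sausage (380,250) lies centred and lengthwise on the board. Back for the bacon.

>>> {"method": "arm_command", "body": {
  "commands": [
    [1,0.04,0.01,0,0.07],
    [1,0.1,0.02,0,0.15],
    [1,0.18,0.04,0,0.23],
    [1,0.26,0.06,0,0.31],
    [1,0.34,0.07,0,0.39],
    [1,0.42,0.08,0,0.47],
    [1,0.5,0.09,0,0.55],
    [1,0.51,0.09,0,0.63],
    [1,0.51,0.09,0,0.7],
    [1,0.51,0.09,0,0.77]
  ]
}}

```text
t: 28.32
ee_pos: [0.4473, -0.1489, 0.2313]
ee_rot: [-0.0, 0.997, 0.078, -0.001]
force: [0.4, -0.5, 0.0]
opening: 0.0873
```

```bash
python3 -c "
from h import *
go(.523,0.016,.24,3)"
```

```text
tx ty tz tw [ 0.335  -0.5037 -0.029 ] 0.0663 dist mm 182
```

>>> {"method": "arm_command", "body": {
  "commands": [
    [1,0.1,-0.15,0,0.066],
    [1,0.335,-0.504,0,0.066],
    [1,0.335,-0.504,0,0.066],
    [1,0.335,-0.504,0,0.066],
    [1,0.335,-0.504,0,0.066],
    [1,0.335,-0.504,0,0.066],
    [1,0.335,-0.504,0,0.066],
    [1,0.335,-0.504,0,0.066]
  ]
}}

```text
t: 28.98
ee_pos: [0.5219, 0.0148, 0.2316]
ee_rot: [0.0, 1.0, 0.029, -0.001]
force: [0.4, 0.3, 0.1]
opening: 0.088
```

```bash
python3 -c "
from h import *
c=wcap();print(tool()[2],yaw())
ov(c,'w16',[box(.523,.016,.046,.15,.06,3)],1.5)
im=cv2.imread('pics/w16.png')[140:360,280:480];cv2.imwrite('pics/w16.png',cv2.resize(im,None,fx=2.5,fy=2.5))
go(.523,0.016,.016,3)"
```

```text
[0.52200613 0.01442304 0.2319249 ] 3.2272611011295416
tx ty tz tw [ 0.0048 -0.0052  0.7197] 0.0025 dist mm 216
```

View pics/w16.png

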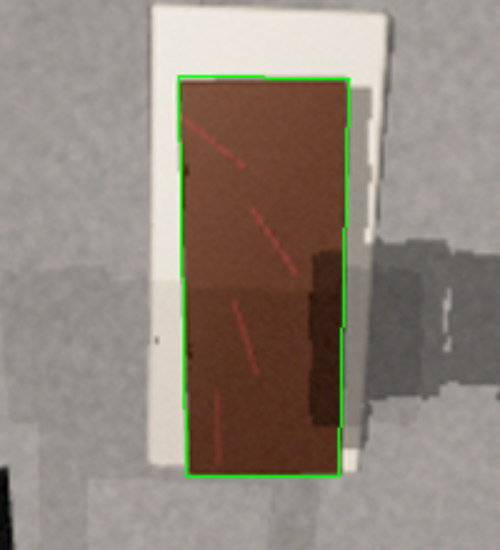

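The outline fits the bacon exactly. Grip it.

>>> {"method": "arm_command", "body": {
  "commands": [
    [1,0.004,-0.005,0.1,0],
    [1,0.004,-0.005,0.2,0],
    [1,0.004,-0.005,0.3,0],
    [1,0.004,-0.005,0.4,0],
    [1,0.004,-0.005,0.5,0],
    [1,0.004,-0.005,0.6,0],
    [1,0.004,-0.005,0.67,0],
    [1,0.004,-0.005,0.71,0],
    [1,0.004,-0.005,0.72,0],
    [1,0.004,-0.005,0.72,0]
  ]
}}

```text
t: 29.87
ee_pos: [0.5237, 0.0162, 0.0163]
ee_rot: [0.0, 1.0, 0.028, -0.001]
force: [-0.7, -1.1, -0.1]
opening: 0.0878
```

>>> {"method": "arm_command", "body": {
  "commands": [
    [-1,0,0,0,0],
    [-1,0,0,0,0],
    [-1,0,0,0,0],
    [-1,0,0,0,0],
    [-1,0,0,0,0],
    [-1,0,0,0,0],
    [-1,0,0,0,0],
    [-1,0,0,0,0],
    [-1,0,0,0,0],
    [-1,0,0,0,0]
  ],
  "newtons": 35
}}

```text
t: 30.7
ee_pos: [0.5248, 0.0168, 0.0175]
ee_rot: [0.0, 1.0, 0.029, 0.001]
force: [-1.1, -2.1, 7.7]
opening: 0.0594
```

>>> {"method": "arm_command", "body": {
  "commands": [
    [-1,0,0,-0.04,0],
    [-1,0,0,-0.1,0],
    [-1,0,0,-0.18,0],
    [-1,0,0,-0.28,0],
    [-1,0,0,-0.38,0],
    [-1,0,0,-0.48,0],
    [-1,0,0,-0.55,0],
    [-1,0,0,-0.55,0]
  ]
}}

```text
t: 31.37
ee_pos: [0.5266, 0.0172, 0.1863]
ee_rot: [-0.0, 1.0, 0.029, 0.004]
force: [1.3, 0.6, -3.8]
opening: 0.0593
```

```bash
python3 -c "
from h import *
c=wcap('w17');print(tool()[2],yaw(),sense()['opening'])
go(.47,0.15,.18,91.3)"
```

```text
[0.52527972 0.0171565  0.18377754] 3.2822840082849747 0.059397321453838844
tx ty tz tw [-0.1587 -0.4526  0.0118] -0.978 dist mm 144
```

View pics/w17.png

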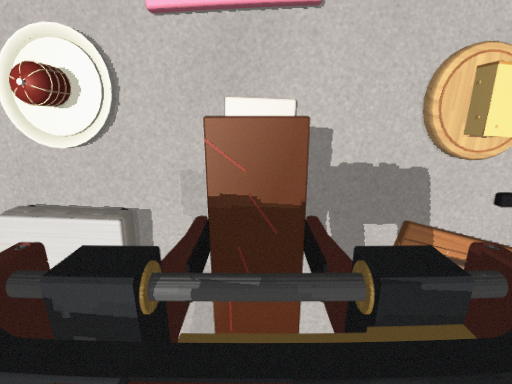

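Bacon is held. Turn it toward the scale.

>>> {"method": "arm_command", "body": {
  "commands": [
    [-1,-0.01,-0.03,0,-0.05],
    [-1,-0.03,-0.08,0,-0.12],
    [-1,-0.05,-0.14,0,-0.19],
    [-1,-0.07,-0.2,0,-0.26],
    [-1,-0.09,-0.26,0,-0.33],
    [-1,-0.11,-0.32,0,-0.4],
    [-1,-0.13,-0.38,0,-0.47],
    [-1,-0.15,-0.43,0,-0.54],
    [-1,-0.16,-0.45,0,-0.61],
    [-1,-0.16,-0.45,0,-0.68]
  ]
}}

```text
t: 32.25
ee_pos: [0.4659, 0.1499, 0.1793]
ee_rot: [-0.001, 0.844, 0.536, -0.002]
force: [-0.5, 1.0, -2.7]
opening: 0.0597
```

```bash
python3 -c "
from h import *
go(.406,0.278,.18,91.3);print(sense()['q'])"
```

```text
tx ty tz tw [ 0.302  -0.362  -0.0017] -0.2935 dist mm 141
[2.86577289e-01 2.57709768e-01 1.94001962e+00 5.79852024e-04
 9.48393428e-01 7.24573353e-01]
```

>>> {"method": "arm_command", "body": {
  "commands": [
    [-1,0.04,-0.04,0,-0.05],
    [-1,0.09,-0.1,0,-0.11],
    [-1,0.14,-0.16,0,-0.17],
    [-1,0.19,-0.22,0,-0.22],
    [-1,0.24,-0.28,0,-0.27],
    [-1,0.28,-0.33,0,-0.293],
    [-1,0.302,-0.362,0,-0.293],
    [-1,0.302,-0.362,0,-0.293],
    [-1,0.302,-0.362,0,-0.293]
  ]
}}

```text
t: 33.0
ee_pos: [0.4086, 0.2772, 0.1804]
ee_rot: [-0.0, 0.702, 0.712, -0.001]
force: [-0.1, 0.2, -3.1]
opening: 0.0596
```

```bash
python3 -c "
from h import *
c=wcap();print(tool()[2],yaw(),sense()['opening'])
ov(c,'w18',[box(.406,.277,.055,.116,.184,1.3)])
go(.406,0.2785,.08,91.3)"
```

```text
[0.40899303 0.27684245 0.18065281] 90.8227656889609 0.059497443794350395
tx ty tz tw [ 0.0061 -0.0094  0.3355] -0.0053 dist mm 101
```

View pics/w18.png

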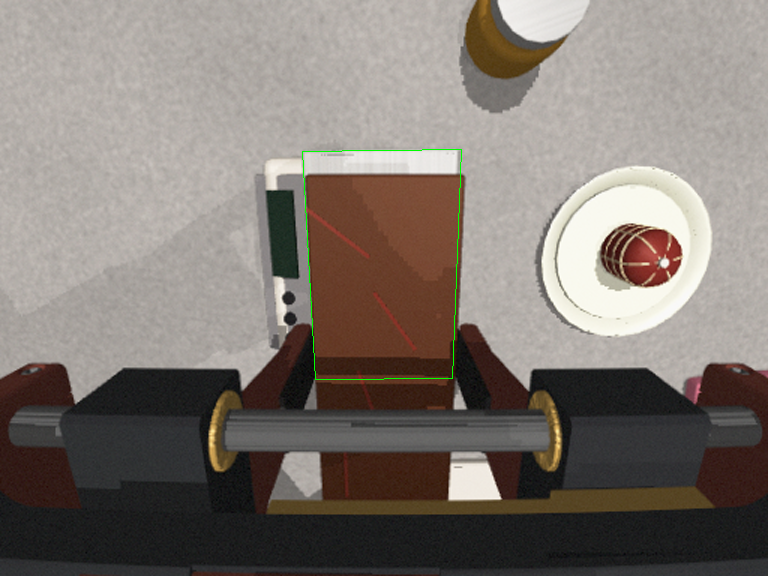

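The pan outline fits. Lower.

>>> {"method": "arm_command", "body": {
  "commands": [
    [-1,0.006,-0.009,0.06,-0.005],
    [-1,0.006,-0.009,0.14,-0.005],
    [-1,0.006,-0.009,0.22,-0.005],
    [-1,0.006,-0.009,0.28,-0.005],
    [-1,0.006,-0.009,0.32,-0.005],
    [-1,0.006,-0.009,0.335,-0.005],
    [-1,0.006,-0.009,0.335,-0.005],
    [-1,0.006,-0.009,0.335,-0.005]
  ]
}}

```text
t: 33.72
ee_pos: [0.4073, 0.2789, 0.0813]
ee_rot: [0.0, 0.699, 0.715, 0.0]
force: [-0.5, -0.8, -3.7]
opening: 0.0594
```

```bash
python3 -c "
from h import *
go(.406,0.2785,.0625,91.3)"
```

```text
tx ty tz tw [-0.0014 -0.0043  0.0626] -0.0007 dist mm 19
```

>>> {"method": "arm_command", "body": {
  "commands": [
    [-1,0,-0.004,0.02,0],
    [-1,0,-0.004,0.035,0],
    [-1,0,-0.004,0.045,0],
    [-1,0,-0.004,0.052,0],
    [-1,0,-0.004,0.056,0],
    [-1,0,-0.004,0.058,0],
    [-1,0,-0.004,0.058,0]
  ]
}}

```text
t: 34.3
ee_pos: [0.4056, 0.2793, 0.0636]
ee_rot: [-0.0, 0.699, 0.715, -0.0]
force: [0.6, -0.6, -3.8]
opening: 0.0596
```

>>> {"method": "arm_command", "body": {
  "commands": [
    [-1,0,0,0.002,0],
    [-1,0,0,0.004,0],
    [-1,0,0,0.004,0]
  ]
}}

```text
t: 34.55
ee_pos: [0.4057, 0.2793, 0.0625]
ee_rot: [0.0, 0.699, 0.715, 0.0]
force: [0.4, 0.6, -2.8]
opening: 0.0595
```

>>> {"method": "arm_command", "body": {
  "commands": [
    [-1,0,0,0.002,0],
    [-1,0,0,0.003,0],
    [-1,0,0,0.003,0]
  ]
}}

```text
t: 34.8
ee_pos: [0.4057, 0.2794, 0.0625]
ee_rot: [0.0, 0.699, 0.715, 0.0]
force: [-2.6, -2.3, 8.9]
opening: 0.0597
```

Contact. Release, rise and move clear.

>>> {"method": "arm_command", "body": {
  "commands": [
    [0.6,0,0,0,0],
    [0.6,0,0,0,0],
    [0.6,0,0,0,0],
    [0.8,0,0,-0.02,0],
    [1,0,0,-0.06,0],
    [1,0,0,-0.12,0],
    [1,0,0,-0.22,0],
    [1,0,0,-0.32,0],
    [1,0,0,-0.42,0],
    [1,0,0,-0.5,0]
  ]
}}

```text
t: 35.63
ee_pos: [0.4059, 0.2795, 0.2142]
ee_rot: [0.0, 0.699, 0.715, 0.001]
force: [0.2, -0.8, -0.3]
opening: 0.0877
```

>>> {"method": "arm_command", "body": {
  "commands": [
    [1,0,0,-0.1,0],
    [1,0,0,-0.2,0],
    [1,0,0,-0.2,0],
    [1,0,0,-0.2,0],
    [1,0,0,-0.2,0]
  ]
}}

```text
t: 36.05
ee_pos: [0.4051, 0.279, 0.2712]
ee_rot: [-0.0, 0.699, 0.715, -0.0]
force: [-0.4, -0.5, 0.8]
opening: 0.0878
```

```bash
python3 -c "
from h import *
c=wcap();print(tool()[2],yaw(),sense()['opening'])
ov(c,'w19',[box(.406,.277,.055,.116,.184,1.3),box(.406,.277,.091,.15,.06,91.3)])
c=capture('top')
a=np.linspace(0,6.28,40);C=lambda x,y,z,r:np.c_[x+r*np.cos(a),y+r*np.sin(a),a*0+z]
ov(c,'t3',[box(.406,.277,.091,.15,.06,91.3),C(.624,.287,.042,.025),C(.639,-.27,.02,.075),box(.639,-.27,.054,.084,.044,1.4),box(.391,-.294,.048,.14,.05,78.8)])
for l in('jar','knife'): print(l,[(d['pixel'],round(d['conf'],2)) for d in trace(c,l)[:2]])
"
```

```text
[0.40483693 0.278782   0.27054129] 91.2959427725332 0.08769906811905581
jar []
knife [([384.6, 225.5], 0.63)]
```

View pics/w19.png

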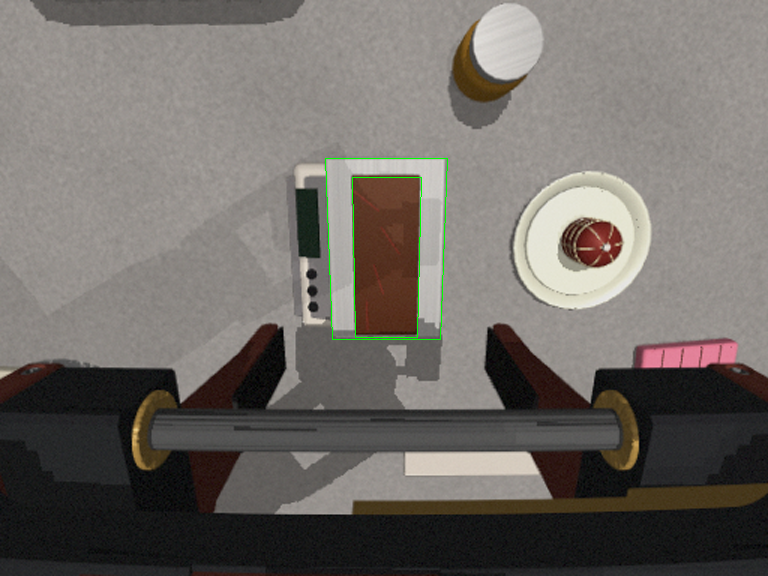

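View pics/t3.png

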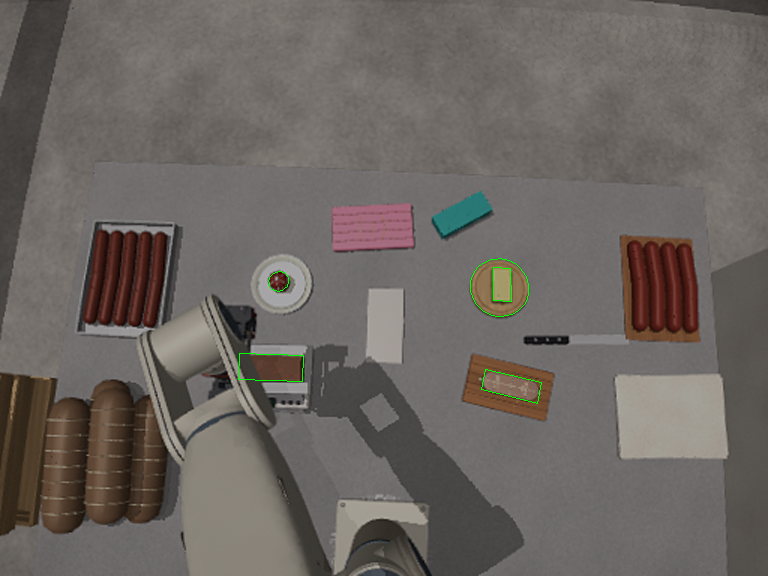

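The wrist view shows the bacon (387,255) centred on the pan. The top view shows the salami, cheese and sausage on their outlines, and the knife at its start pixel. The jar is untouched in the wrist view. Handing in.

```bash
python3 -c "
from station import *
print(sign_off())"
```

```text
the job is handed in; nothing more can be done
None
```

I unloaded the pile from the top down: salami end to the plate, cheese to the round board, sausage to the slicing board and bacon to the scale pan. I lowered each piece until contact (about 7–9 N at the wrist) before releasing it. The job was handed in at about 36 s, and no verdict was reported.

- **Placement:** In the last pictures each piece lies on its predicted outline, a few millimetres from its target centre at most. The sausage and bacon lie lengthwise to within about 1°.
- **Knife and jar:** The knife is at its starting pixel. The network missed the jar in the last top picture because the arm covered it. The final wrist picture shows it standing, and the gripper never came near it.
- **Look-alikes:** The pink board and the turquoise slab were left alone.
- **Disagreement between cameras:** The networks' outlines in the scene camera put the two wooden boards about 8–10 mm away from the wrist and top views. I used the wrist and top values, and the later overlays bore them out.

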